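Load a sample cartridge into a bench analyser

ROBOT

A 6-joint arm with a two-finger parallel gripper is mounted at the origin on the work surface. World frame = base frame: x ahead of the robot, y to its left, z up, the work surface at z = 0. Lengths are in m, angles in rad, forces in N, time in s.
With the tool pointing down it reaches from about 0.375 to 0.9 m from the base axis. Payload 3.1 kg.
Tool frame: the origin (TCP) lies midway between the tips of the shut fingers; the grasp point (between the pads) lies 19 mm behind it (robot.tcp_to_grasp is the distance from the TCP to the grasp point, in m); z points along the fingers, y is the direction in which the jaws open and shut (so a half turn about z gives the same grasp; the last joint's range is limited). The gripper opens to 87 mm and grips with 3 to 60 N. Pads are 19 mm wide; open, the fingers measure 117 mm over their backs; the gripper's body (75 mm by 190 mm) begins 51 mm behind the grasp point.
Start: joints at [1.02, 0.527, 1.433, -0, 1.181, -0.178], TCP at [0.228, 0.582, 0.223] pointing down, gripper open.
Joint ranges: [-3.08, 3.08], [-0.75, 2.2], [0.22, 2.44], [-1.43, 4.57], [0, 2.65], [-2.85, 2.85]. Speed limits (rad/s): [2.79, 2.79, 3.14, 3.14, 3.14, 3.14].

INTERFACE

Orientations are given as [roll, pitch, yaw] about the fixed x, y, z axes, in that order (R = Rz(yaw) Ry(pitch) Rx(roll)).
In Python, from cell import robot, cams gives the robot as it stands. The module is installed in compiled form; this text tells all that it offers.
- The arm moves only by the shell command python3 -m handwheel 'ROWS'. ROWS is text: rows parted by semicolons, each of 7 numbers parted by spaces: the shift along the world's x, y, z in units of 15 cm (1.0 is 15 cm), then the turn, a rotation vector about the world's x, y, z in units of 120 degrees (1.0 is 120 degrees), then the finger opening in mm, from 0 to 87. In form: tx ty tz wx wy wz grip; .... A call has 1 to 10 rows; each row is the pose to reach, as a shift and turn from the pose commanded when the call began; what a row does not reach only later rows make up. A row lasts 1/12 s, in which the tool goes at most 41.7 mm and 7.16 degrees, less where a joint would pass 70% of its speed; a pose out of reach is approached as far as the arm can. A call with a number of a shift or a turn outside -1 to 1 is refused whole. A call with a gripper value outside its range is refused whole. The fingers move at their own pace and stop on an object; the grip force is fixed at half the most. Time passes only in rows, so rows that repeat a pose let the fingers close. It gives the time, the measured TCP pose, the force and the opening at its end, in the units of the state.
- robot.read_state(): the state, without advancing time (a new reading comes with each control period).
- cams.grab_frame(name): name is "scene" or "top" or "wrist"; returns a dict with "color" (384x512x3 uint8, blue, green, red), "intrinsics" (3x3 intrinsics, pixels), "dist_coeffs" ([k1, k2, p1, p2, k3] as OpenCV has them; the pictures are not rectified), "origin" and "orientation" of the camera in the world. Camera axes: x right, y up, looking along -z (the intrinsics and any distortion apply to the point x, -y, -z); pixel columns grow to the right and rows downward; lengths in m; the calibration is good to about 2 mm. A picture is of the moment at which its call begins. There is no depth.
- robot.finish_job(): hands the job in, once; it reports no verdict.
The state is a dict: "time_s": time; "q": joint angles; "joint_velocities": joint speeds; "joint_efforts": joint torques, N m; "position": TCP position; "ee_rot": TCP orientation; "contact_force": force on the tool from outside, world axes, zero at the start; "moment": the same for the moment, N m; "opening": finger opening in m.
Only numpy, scipy, OpenCV 4.12 (cv2) and the standard library are available. Lean on these libraries where they do the work, as an engineer would, in place of code of your own. Each camera call takes 0.05 s, during which the arm holds its last target. There are 200 camera calls.

TASK

Load the sample cartridge into the analyser. Pull the tray all the way out by its pull tab, take the wide cartridge from the sloping stand and lay it, without dropping it, fully home in the tray's pocket: plain end under the retaining lip, finger tab towards the pull tab, window face up. Let go of it and slide the tray gently fully shut, leaving the narrow cassette, the bottles and the tube box where they are.

Things in the scene. Friction and masses are not known exactly. Their poses are not given: they have to be found in the camera images.
- tray (a joint): Slide of the analyser's tray (m): 0 = shut, 0.095 = fully out at its end stop; it moves along the analyser's -x, out of its front. It starts shut or up to 12 mm ajar, stays where it is left, and takes about 4 to 5 N to move, so a firm push on the pocket while loading slides it back in.
- analyser: Bench-top cartridge analyser, white and grey plastic box 220 (x, depth) x 200 (y, width) x 150 (z) mm, fixed to the bench. Origin: centre of its underside. Its front, with the display and the tray below it, looks along its -x.
- front (a point): Middle of the upper edge of the analyser's front face, 150 mm high; axes as the analyser. The face drops straight down close behind the pull tab and, with the tray out, close behind the pocket, so an upright gripper would foul it there: lean the tool, gripper body away from the face and fingertips towards it.
- pull_tab (a point): Grip point, centre of the neck of the tray's grey pull tab; axes as the analyser, moves with the tray. The neck stands level out of the middle of the tray's front panel: 20 wide (y) x 36 long (x) x 12 high (z) mm, sides and top free. This point is 18 mm in front of the panel and 44 mm above the bench. Panel: 150 wide, 8 thick, from 24 to 68 mm above the bench.
- tab_end (a point): Middle of the outer face of the crossbar that ends the pull tab, 24 mm in front of the grip point; axes as the analyser, moves with the tray. Crossbar 30 wide (y) x 6 thick (x) x 16 high (z) mm: a place to push the tray shut.
- pocket (a point): Centre of the top of the pocket's bed on the black and grey tray, 50 mm above the bench; axes as the analyser (+x away from the pull tab, z up), moves with the tray. Tray fully out: 48 mm in front of the analyser's face. The pocket is 73 (x) x 43.6 (y) mm between end walls and short side ribs, all 6 mm high and up to x = +-40, y = +-27 mm.
- lip (a point): Middle of the underside edge of the fixed retaining lip over the pocket's inner end: 24 wide, 3 thick, 15 mm above the bed, it overhangs the inner end wall by 5 mm (this edge is 31.5 mm inward of the pocket's centre). The cartridge's plain end (12 thick) must go under it, so it cannot be lowered in level: enter it nose down, some 15 degrees, up to the end wall, then lay it flat.
- notch (a point): Middle of the pocket's two finger notches (3.5 mm inward of the pocket's centre), level with the bed. The side ribs are missing for 47 mm along x (23.5 either way of this point): there the bed is only 26 wide and the tray's plate (124 wide) lies 14 mm below it, so fingers can hold the cartridge's sides as it goes down.
- cartridge: Sample cartridge, white plastic, 70 long (x) x 40 wide (y) x 12 thick (z) mm, about 35 g. Origin: centre of its underside; +x to its finger-tab end, +z out of the window face (dark window near the plain end, round sample port near the tab). 40 wide from x = -35 to 23 mm, then the tab, 26 wide x 8 thick. It starts on one of the stand's two easels. Loaded, its +x points along the pocket's -x.
- cartridge_tab (a point): Middle of the end face of the cartridge's finger tab (35 mm from the cartridge's origin along its +x, 4 mm above its underside).
- stand: Fixed grey stand, foot 80 x 170 x 8 mm, origin under it 8 mm in front of its middle, front along -x. Easels at y = +50 and -50 mm: backrest 24 wide x 58 long, 60 degrees from level, top to +x; ledge 24 wide, 14 deep, square to it; their inner corner at x = -18, z = 30 mm. Things lean there loose, sides free: the cartridge plain end down, window face to the front and up.
- cassette: Bystander: narrow white test cassette 70 x 20 x 6 mm leaning on the stand's other easel; origin at the centre of its underside, axes as for the cartridge.
- bottle: Bystander: white plastic bottle, 64 diameter x 150 mm tall, origin at the centre of its underside.
- dropper: Bystander: amber dropper bottle with a black cap, 26 diameter x 60 mm tall, origin at the centre of its underside.
- tube_box: Bystander: open green box of capped tubes, 130 x 85 x 47 mm, origin at the centre of its underside.
Mind the look-alikes: they are no part of the job. What is shaped like the cartridge but orange is not meant.

How it is judged:
On the way, in this order (a step that is already met when the one before it is completed fails the run):
1. the tray is pulled all the way out (at least 85 mm) (value of joint tray above 0.085 m), for 0.1 s.
2. with the tray out, the cartridge lies home in the pocket under the lip, window face up, finger tab towards the pull tab, and has been let go (x of cartridge in the frame of pocket between -0.003 and 0.003 m and y of cartridge in the frame of pocket between -0.003 and 0.003 m and z of cartridge in the frame of pocket between -0.0025 and 0.0025 m and x of cartridge_tab in the frame of pocket below -0.03 m and angle between cartridge's own z axis and vertical below 0.06 rad and contact force between the fingers and cartridge below 0.1 N and linear speed of cartridge below 0.02 m/s and value of joint tray above 0.07 m), for 0.2 s.
At the end, for the whole second after the job is handed in: The tray is shut (within 4 mm) and the cartridge lies still and released in the tray's pocket: within 3 mm of the pocket's centre each way and 2.5 mm of the bed in height, level within 0.06 rad with the window face up, finger tab towards the pull tab (value of joint tray below 0.004 m and x of cartridge in the frame of pocket between -0.003 and 0.003 m and y of cartridge in the frame of pocket between -0.003 and 0.003 m and z of cartridge in the frame of pocket between -0.0025 and 0.0025 m and x of cartridge_tab in the frame of pocket below -0.03 m and angle between cartridge's own z axis and vertical below 0.06 rad and contact force between the fingers and cartridge below 0.1 N and linear speed of cartridge below 0.02 m/s); the robot touches nothing.
It fails at once if the narrow cassette is disturbed (moved more than 15 mm) (distance of cassette from where it was at the start of the episode above 0.015 m).
It fails at once if a bottle or the tube box is disturbed (moved more than 20 mm) (distance of any of bottle, dropper, tube_box from where it was at the start of the episode above 0.02 m).
It fails at once if the cartridge is dropped (falls freely by more than about 13 mm) (linear speed of cartridge above 0.5 m/s and contact force between the fingers and cartridge below 0.05 N).
It fails at once if the tray is slammed shut (faster than 0.4 m/s) (velocity of joint tray below -0.4 m/s).
It also fails if it takes over 54 s, if anything falls off the work surface, if the arm or the gripper's body presses on something with over 40 N, if the wrist force passes 120 N, or if a joint passes its speed limit or range.

## Working session

There is one attempt and no reset: what is moved stays moved. The work goes in short steps, Python scripts to look and compute and a shell command to move; the robot and the scene stay as the last step left them, time stands still between calls to the robot, and variables do not carry over. Pictures are saved under pics/ and viewed, about 8 in all and at most 12, crops included, and the job is handed in when it is done.

```bash
mkdir -p pics; python3 - <<'E'
from cell import robot,cams
import cv2,pickle,numpy as np
s=robot.read_state();print(s)
ims=[]
for n in ["scene","top"]:
    f=cams.grab_frame(n);pickle.dump(f,open(f"{n}0.pkl","wb"));cv2.imwrite(f"pics/{n}0.png",cv2.resize(f["color"],(800,600),interpolation=cv2.INTER_CUBIC))
    print(n,f["intrinsics"],f["dist_coeffs"],f["origin"],f["orientation"])
E
```

```text
{'time_s': 0.0, 'q': array([ 1.01947753e+00,  5.28447124e-01,  1.43391511e+00, -1.17031802e-05,
        1.18137786e+00, -1.78511665e-01]), 'joint_velocities': array([ 4.25406878e-04,  1.50281725e-03,  2.23522984e-04, -3.83258791e-04,
        5.89208557e-05, -1.17177749e-03]), 'joint_efforts': array([-8.89618491e-05, -4.40038633e+01, -1.76595211e+01,  6.31274306e-02,
        5.81693533e-02, -1.81903984e-04]), 'position': array([0.22723577, 0.58143855, 0.22157926]), 'ee_rot': array([-3.13947742e+00, -3.70664448e-04,  2.76878959e+00]), 'contact_force': array([-0.01342013, -0.61326481, -0.09303208]), 'moment': array([-0.03578935, -0.05536274, -0.00261605]), 'opening': 0.08746647842545927}
scene [[413.71654516   0.         257.29007827]
 [  0.         413.71654516 188.3381628 ]
 [  0.           0.           1.        ]] [-0.07048347  0.          0.          0.          0.        ] [ 1.32555072 -0.28964724  0.82576703] [0.87326783 0.0136045  1.14260499]
top [[470.57330249   0.         257.93409085]
 [  0.         470.57330249 194.40127979]
 [  0.           0.           1.        ]] [-0.13309274  0.          0.          0.          0.        ] [0.53054014 0.07389565 1.20947029] [ 0.04249092 -0.03287371 -1.54416446]
```

View pics/scene0.png

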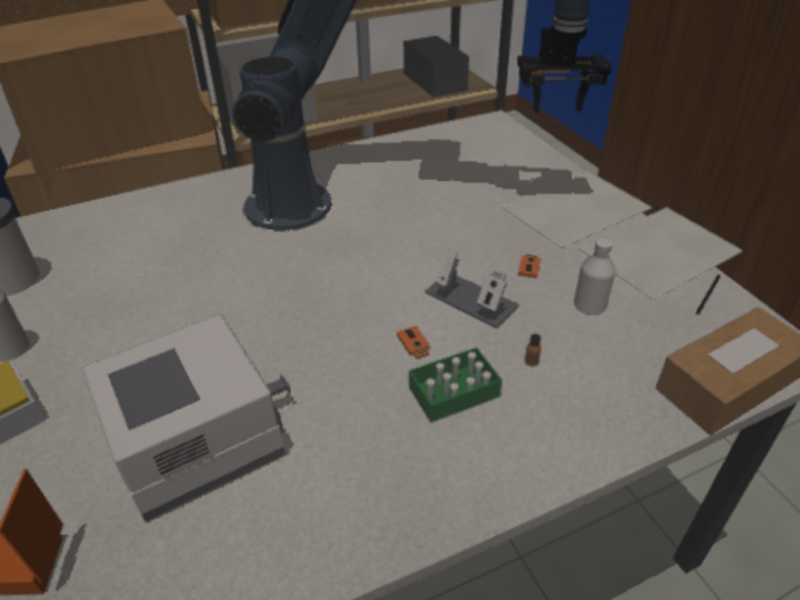

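View pics/top0.png

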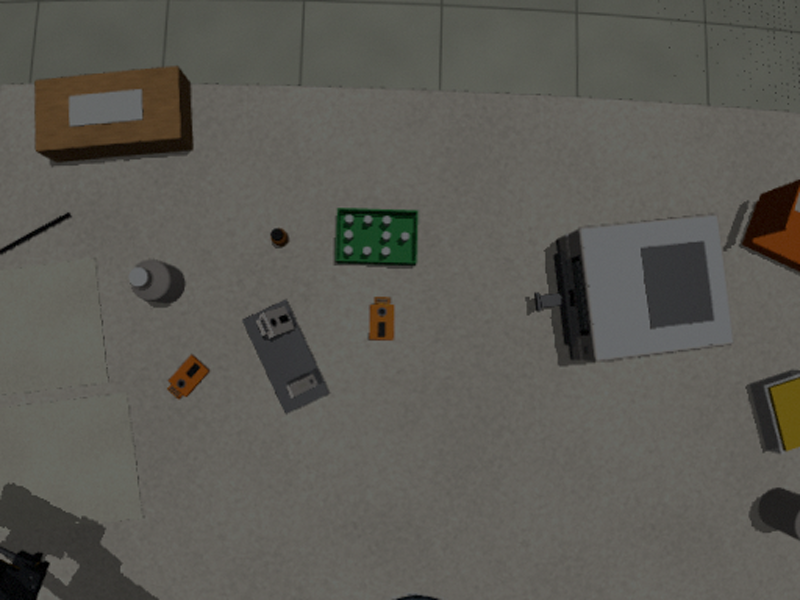

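The scene shows the stand with the wide white cartridge at (275,322) and the narrow cassette at (302,386), in top-picture pixels. Look-alikes are the orange ones at (188,376) and (382,320), both excluded by colour. The analyser's front faces image left (+y), with the pull tab at (545,300). Next is a close crop to confirm the choice and get corner pixels.

```bash
cat > h.py <<'E'
import numpy as np,cv2,pickle
from scipy.spatial.transform import Rotation as R
def cam(f): return np.array(f["origin"]),R.from_euler("xyz",f["orientation"]).as_matrix()
def px2w(f,uv,z):
    "raw pixels -> world points on plane height z"
    o,M=cam(f);p=cv2.undistortPoints(np.float64(uv).reshape(-1,1,2),f["intrinsics"],np.array(f["dist_coeffs"])).reshape(-1,2)
    d=np.c_[p[:,0],-p[:,1],-np.ones(len(p))]@M.T
    z=np.broadcast_to(z,len(p));return o+d*((z-o[2])/d[:,2])[:,None]
def w2px(f,P):
    o,M=cam(f);c=(np.atleast_2d(P)-o)@M*[1,-1,-1]
    return cv2.projectPoints(c,np.zeros(3),np.zeros(3),f["intrinsics"],np.array(f["dist_coeffs"]))[0].reshape(-1,2)
def crop(f,x0,y0,w,h,k): return cv2.resize(f["color"][y0:y0+h,x0:x0+w],None,fx=k,fy=k,interpolation=cv2.INTER_CUBIC)
E
python3 - <<'E'
from h import *
t=pickle.load(open("top0.pkl","rb"));s=pickle.load(open("scene0.pkl","rb"))
g=lambda a:np.clip(a*1.7,0,255).astype(np.uint8)
a=crop(t,150,186,66,82,6); # 396x492
b=crop(t,335,130,66,82,6)*1
cv2.imwrite("pics/crops.png",g(np.hstack([a,b]).astype(float)))
k=1.5625
for n,uv,z in [("stand corners",[(243,319),(287,300),(328,393),(287,412)],.008),("an top",[(579,230),(717,215),(731,343),(595,360)],.15),("tabend",[(535,302)],.05)]:
    print(n,px2w(t,np.array(uv)/k,z).round(4).tolist())
E
```

```text
stand corners [[0.5504, 0.2966, 0.008], [0.5835, 0.2255, 0.008], [0.4339, 0.154, 0.008], [0.4011, 0.22, 0.008]]
an top [[0.6926, -0.2163, 0.15], [0.7243, -0.4316, 0.15], [0.5313, -0.4548, 0.15], [0.5019, -0.2433, 0.15]]
tabend [[0.5896, -0.1735, 0.05]]
```

View pics/crops.png

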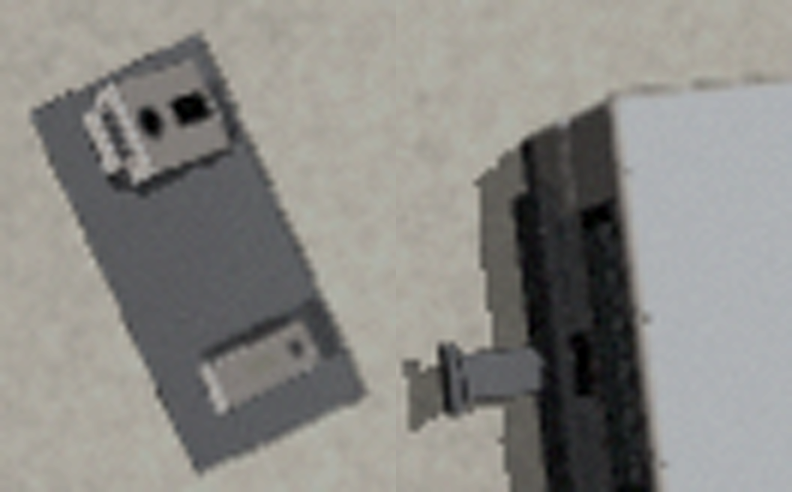

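The crop confirms the choice: the wide white cartridge leans with its tab up (image left) and its window towards the image right. The cassette is the other, narrow one. The stand's front therefore looks to image right and up. Next I fit rectangles to the masks.

```bash
python3 - <<'E'
from h import *
t=pickle.load(open("top0.pkl","rb"));s=pickle.load(open("scene0.pkl","rb"))
im=cv2.GaussianBlur(t["color"],(3,3),0).astype(int)
def rect(mask,roi,z,name):
    m=np.zeros(mask.shape,np.uint8);x0,y0,x1,y1=roi;m[y0:y1,x0:x1]=mask[y0:y1,x0:x1]
    c=max(cv2.findContours(m,cv2.RETR_EXTERNAL,cv2.CHAIN_APPROX_NONE)[0],key=cv2.contourArea)
    w=px2w(t,cv2.convexHull(c).reshape(-1,2),z)[:,:2]
    r=cv2.minAreaRect((w*1000).astype(np.float32));print(name,r,cv2.boxPoints(r).round(1).tolist())
g=im.mean(2)
print(g[200,400],g[150,400], g[235,190],g[260,240],g[215,180])
rect(((g>108)).astype(np.uint8),(365,130,480,240),.15,"an")
rect(((g<85)).astype(np.uint8),(150,186,216,270),.008,"stand")
q=lambda pts,x0,y0:(np.array(pts)+.5)/6-.5+[x0,y0]
print("stand",px2w(t,q([(33,110),(203,35),(366,393),(200,473)],150,186),.008).round(4).tolist())
b=lambda p:q([(x-396,y) for x,y in p],335,130)
print("crossbar top outer corners",px2w(t,b([(442,343),(447,410)]),.052).round(4).tolist())
print("neck/panel",px2w(t,b([(541,347),(543,395)]),.050).round(4).tolist())
print("corner",px2w(t,b([(613,96)]),.15).round(4).tolist())
print("panel top front corner",px2w(t,b([(522,140)]),.068).round(4).tolist())
print("cart window",px2w(t,q([(189,109)],150,186),.05),"port",px2w(t,q([(151,122)],150,186),.08))
E
```

```text
104.0 104.33333333333333 56.0 97.66666666666667 43.0Traceback (most recent call last):
  File "<stdin>", line 11, in <module>
  File "<stdin>", line 6, in rect
ValueError: max() iterable argument is empty
```

```bash
python3 - <<'E'
from h import *
t=pickle.load(open("top0.pkl","rb"))
im=cv2.GaussianBlur(t["color"],(3,3),0).astype(int)
def rect(mask,roi,z,name):
    m=np.zeros(mask.shape,np.uint8);x0,y0,x1,y1=roi;m[y0:y1,x0:x1]=mask[y0:y1,x0:x1]
    m=cv2.morphologyEx(m,cv2.MORPH_OPEN,np.ones((3,3)))
    c=max(cv2.findContours(m,cv2.RETR_EXTERNAL,cv2.CHAIN_APPROX_NONE)[0],key=cv2.contourArea)
    w=px2w(t,cv2.convexHull(c).reshape(-1,2),z)[:,:2]
    r=cv2.minAreaRect((w*1000).astype(np.float32));print(name,r,cv2.boxPoints(r).round(1).tolist())
g=im.mean(2);br=im[...,0]-im[...,2]
print(br[200,400],br[260,240],br[180,360])
rect(((br>0)&(g>85)).astype(np.uint8),(365,130,480,240),.15,"an")
rect(((g<80)).astype(np.uint8),(150,186,216,270),.008,"stand")
q=lambda pts,x0,y0:(np.array(pts)+.5)/6-.5+[x0,y0]
print("stand",px2w(t,q([(33,110),(203,35),(366,393),(200,473)],150,186),.008).round(4).tolist())
b=lambda p:q([(x-396,y) for x,y in p],335,130)
print("crossbar top outer corners",px2w(t,b([(442,343),(447,410)]),.052).round(4).tolist())
print("neck/panel",px2w(t,b([(541,347),(543,395)]),.050).round(4).tolist())
print("corner",px2w(t,b([(613,96)]),.15).round(4).tolist())
print("panel top front corner",px2w(t,b([(522,140)]),.068).round(4).tolist())
E
```

```text
4 -8 1
an ((613.8898315429688, -337.2442932128906), (191.52378845214844, 211.38987731933594), 7.746410369873047) [[504.79998779296875, -245.39999389648438], [533.2000122070312, -454.8999938964844], [723.0, -429.1000061035156], [694.5, -219.60000610351562]]
stand ((492.5951232910156, 225.5526885986328), (172.02174377441406, 82.78854370117188), 26.644065856933594) [[397.20001220703125, 224.0], [434.29998779296875, 150.0], [588.0, 227.10000610351562], [550.9000244140625, 301.1000061035156]]
stand [[0.551, 0.2977, 0.008], [0.585, 0.2262, 0.008], [0.435, 0.1524, 0.008], [0.3991, 0.2219, 0.008]]
crossbar top outer corners [[0.6057, -0.1724, 0.052], [0.578, -0.175, 0.052]]
neck/panel [[0.6054, -0.2147, 0.05], [0.5854, -0.2159, 0.05]]
corner [[0.6964, -0.2167, 0.15]]
panel top front corner [[0.6895, -0.2011, 0.068]]
```

```bash
cat >> h.py <<'E'
G=.019
def Rt(a,lean,y):
    "tool: z leans 'lean' deg from down toward horizontal unit a; y along +-y"
    a=np.r_[a,0]/np.linalg.norm(a);l=np.radians(lean);z=np.array([0,0,-np.cos(l)])+a*np.sin(l)
    y=np.r_[y,0];y=y-z*(y@z);y/=np.linalg.norm(y);return np.c_[np.cross(y,z),y,z]
def rows(P0,R0,g,Rm):
    "units to bring grasp point to g with tool rot Rm, from TCP pose P0,R0"
    tcp=np.array(g)+G*Rm[:,2];rv=R.from_matrix(Rm@R0.T).as_rotvec()
    return np.r_[(tcp-P0)/.15,np.degrees(rv)/120].round(3)
def now():
    from cell import robot
    s=robot.read_state();return s,np.array(s["position"]),R.from_euler("xyz",s["ee_rot"]).as_matrix()
AN=np.radians(-82.2);AX=np.array([np.cos(AN),np.sin(AN)]);AY=np.array([-AX[1],AX[0]])
FRONT=np.array([.5991,-.2282])
E
python3 - <<'E'
from h import *
s,P,M=now()
g=np.r_[FRONT-AX*.031,.044];Rm=Rt(AX,22,AY);print(g,Rm.round(2).tolist())
for up in (.13,.0): print(rows(P,M,g-Rm[:,2]*up,Rm))
E
```

```text
[ 0.59489282 -0.19748682  0.044     ] [[-0.13, 0.99, 0.05], [0.92, 0.14, -0.37], [-0.37, 0.0, -0.93]]
[ 2.413 -4.919 -0.498 -0.15  -0.12  -0.5  ]
[ 2.457 -5.24  -1.302 -0.15  -0.12  -0.5  ]
```

```bash
W="python3 -m handwheel"
$W '.1 -.1 0 -.02 -.01 -.06 87; .2 -.3 0 -.04 -.03 -.12 87; .25 -.5 0 -.06 -.05 -.19 87; .3 -.7 0 -.08 -.07 -.25 87; .35 -.9 0 -.1 -.08 -.32 87; .4 -1 0 -.12 -.1 -.38 87; .4 -1 0 -.14 -.11 -.45 87; .5 -1 0 -.15 -.12 -.5 87; .5 -1 0 -.15 -.12 -.5 87; .5 -1 0 -.15 -.12 -.5 87'
$W '.12 -.24 0 0 0 0 87; .24 -.48 0 0 0 0 87; .36 -.72 0 0 0 0 87; .48 -.98 0 0 0 0 87; .48 -.98 0 0 0 0 87'
$W '.12 -.24 0 0 0 0 87; .24 -.48 0 0 0 0 87; .36 -.72 0 0 0 0 87; .48 -.98 0 0 0 0 87; .48 -.98 0 0 0 0 87'
$W '.12 -.24 0 0 0 0 87; .24 -.48 0 0 0 0 87; .36 -.72 0 0 0 0 87; .48 -.98 0 0 0 0 87; .48 -.98 0 0 0 0 87'
$W '.12 -.2 -.1 0 0 0 87; .24 -.4 -.2 0 0 0 87; .36 -.6 -.3 0 0 0 87; .45 -.8 -.4 0 0 0 87; .45 -.8 -.4 0 0 0 87; .45 -.8 -.4 0 0 0 87'
python3 - <<'E'
from h import *
from cell import robot,cams
s,P,M=now();print(s)
g=np.r_[FRONT-AX*.031,.044];Rm=Rt(AX,22,AY)
for up in (.1,.0): print(rows(P,M,g-Rm[:,2]*up,Rm))
f=cams.grab_frame("wrist");pickle.dump(f,open("w1.pkl","wb"));cv2.imwrite("pics/w1.png",f["color"])
print(w2px(f,[g,np.r_[FRONT,.15],g-.024*np.r_[AX,0]+[0,0,.008]]))
E
```

```text
time_s: 0.93
position: [0.3036, 0.4328, 0.2215]
ee_rot: [3.138, 0.384, 1.705]
contact_force: [-0.5, 0.2, 0.5]
opening: 0.0871
time_s: 1.35
position: [0.3753, 0.2792, 0.2227]
ee_rot: [-3.141, 0.388, 1.707]
contact_force: [-1.0, -0.3, -1.1]
opening: 0.087
time_s: 1.77
position: [0.4483, 0.133, 0.2229]
ee_rot: [3.139, 0.386, 1.704]
contact_force: [-0.1, -0.0, -0.2]
opening: 0.0868
time_s: 2.18
position: [0.5216, -0.0139, 0.2232]
ee_rot: [3.136, 0.386, 1.704]
contact_force: [0.3, 0.4, 0.6]
opening: 0.0871
time_s: 2.68
position: [0.5854, -0.1291, 0.1611]
ee_rot: [-3.142, 0.382, 1.708]
contact_force: [-0.0, 0.8, -0.3]
opening: 0.0871
{'time_s': 2.6833, 'q': array([-0.22444321,  0.56439328,  1.65069322, -0.48463579,  0.84647512,
       -0.05102097]), 'joint_velocities': array([ 0.04020041, -0.03653473,  0.02394546,  0.00673117,  0.01124914,
        0.00640406]), 'joint_efforts': array([-1.35877501e+00, -4.10330129e+01, -1.46485189e+01, -1.07141946e+00,
       -1.52867613e-01, -4.00076516e-02]), 'position': array([ 0.5853581 , -0.12910084,  0.16109489]), 'ee_rot': array([-3.14150279,  0.38220718,  1.70762522]), 'contact_force': array([-0.04142769,  0.78366866, -0.29946677]), 'moment': array([0.15535397, 0.06759032, 0.00053769]), 'opening': 0.08714663320385262}
[ 0.036 -0.255 -0.28  -0.001 -0.    -0.   ]
[ 0.07  -0.503 -0.898 -0.001 -0.    -0.   ]
[[255.50460726 202.14224532]
 [255.47153042 301.89447829]
 [255.52680609 189.58328893]]
```

View pics/w1.png

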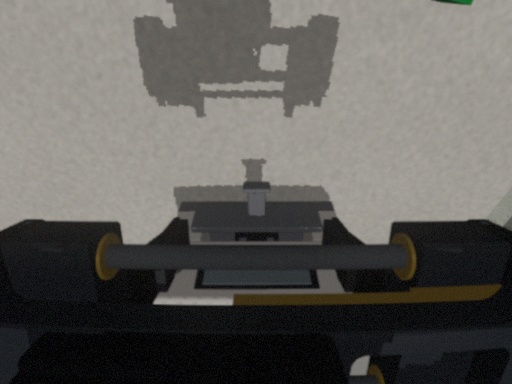

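The wrist view shows the crossbar at (257,184) and the neck going down to about (257,214), centred between the fingers, with the panel behind.

```bash
python3 - <<'E'
from h import *
f=pickle.load(open("w1.pkl","rb"))
for n,uv,z in [("bar outer",(257,182.5),.052),("bar inner",(257,190),.052),("neck root",(257,214),.05),("panel L",(182,203),.068),("panel R",(332,203),.068)]:
    w=px2w(f,[uv],z)[0][:2];print(n,w.round(4),"out",((FRONT-w)@AX).round(4),"lat",((w-FRONT)@AY).round(4))
E
```

```text
bar outer [ 0.5919 -0.1643] out 0.0643 lat 0.0015
bar inner [ 0.5933 -0.174 ] out 0.0544 lat 0.0016
neck root [ 0.5984 -0.21  ] out 0.0181 lat 0.0017
panel L [ 0.5165 -0.1896] out 0.0495 lat -0.0765
panel R [ 0.6713 -0.1682] out 0.0496 lat 0.0796
```

```bash
W="python3 -m handwheel"
$W '.02 -.1 -.2 0 0 0 87; .04 -.24 -.4 0 0 0 87; .06 -.36 -.6 0 0 0 87; .07 -.44 -.75 0 0 0 87; .08 -.485 -.875 0 0 0 87; .08 -.485 -.875 0 0 0 87; .08 -.485 -.875 0 0 0 87; .08 -.485 -.875 0 0 0 30'
$W '0 0 0 0 0 0 5; 0 0 0 0 0 0 5; 0 0 0 0 0 0 5; 0 0 0 0 0 0 5; 0 0 0 0 0 0 5; 0 0 0 0 0 0 5'
```

```text
time_s: 3.4
position: [0.5987, -0.2001, 0.0328]
ee_rot: [3.137, 0.384, 1.709]
contact_force: [-0.2, -0.7, 0.7]
opening: 0.0847
time_s: 3.9
position: [0.5982, -0.2017, 0.0316]
ee_rot: [3.138, 0.384, 1.707]
contact_force: [0.8, 0.4, -0.1]
opening: 0.0486
```

```bash
W="python3 -m handwheel"
$W '0 0 0 0 0 0 5; 0 0 0 0 0 0 5; 0 0 0 0 0 0 5; 0 0 0 0 0 0 5; 0 0 0 0 0 0 5; 0 0 0 0 0 0 5; 0 0 0 0 0 0 5'
```

```text
time_s: 4.48
position: [0.5964, -0.2019, 0.0311]
ee_rot: [-3.14, 0.384, 1.708]
contact_force: [-5.0, -2.1, 2.1]
opening: 0.0199
```

```bash
W="python3 -m handwheel"
$W '-.01 .05 0 0 0 0 5; -.02 .12 0 0 0 0 5; -.03 .2 0 0 0 0 5; -.04 .28 0 0 0 0 5; -.05 .36 0 0 0 0 5; -.06 .44 0 0 0 0 5; -.07 .5 0 0 0 0 5; -.073 .53 0 0 0 0 5; -.073 .53 0 0 0 0 5'
$W '-.004 .03 0 0 0 0 5; -.008 .06 0 0 0 0 5; -.008 .06 0 0 0 0 5; -.008 .06 0 0 0 0 5'
```

```text
time_s: 5.23
position: [0.5851, -0.1214, 0.031]
ee_rot: [-3.14, 0.383, 1.709]
contact_force: [-5.8, 0.8, 6.0]
opening: 0.0197
time_s: 5.57
position: [0.5839, -0.1131, 0.0311]
ee_rot: [-3.14, 0.384, 1.708]
contact_force: [-5.3, -0.4, 3.7]
opening: 0.0196
```

```bash
W="python3 -m handwheel"
$W '-.003 .02 0 0 0 0 5; -.005 .04 0 0 0 0 5; -.005 .04 0 0 0 0 5; -.005 .04 0 0 0 0 5'
$W '-.003 .02 0 0 0 0 5; -.003 .02 0 0 0 0 5; -.003 .02 0 0 0 0 5'
```

```text
time_s: 5.9
position: [0.5837, -0.1117, 0.0311]
ee_rot: [-3.137, 0.389, 1.709]
contact_force: [-3.0, -19.0, -4.2]
opening: 0.0195
time_s: 6.15
position: [0.5836, -0.1113, 0.0311]
ee_rot: [-3.136, 0.392, 1.71]
contact_force: [-2.6, -28.0, -9.2]
opening: 0.0194
```

```bash
W="python3 -m handwheel"
$W '.006 -.04 0 0 0 0 5; .006 -.04 0 0 0 0 40; .006 -.04 0 0 0 0 60; .006 -.04 0 0 0 0 60; .006 -.04 0 0 0 0 60; .006 -.04 0 0 0 0 60; .006 -.04 0 0 0 0 60; .006 -.04 0 0 0 0 60'
$W '-.005 .05 .12 0 0 0 80; -.02 .15 .38 0 0 0 80; -.03 .25 .64 0 0 0 80; -.05 .4 .9 0 0 0 80; -.1 .7 .9 0 0 0 80; -.15 .9 .9 0 0 0 80; -.15 .9 .9 0 0 0 80; -.15 .9 .9 0 0 0 80'
python3 - <<'E'
from h import *
from cell import cams
f=cams.grab_frame("top");pickle.dump(f,open("t2.pkl","wb"))
a=crop(f,310,130,100,110,6);cv2.imwrite("pics/t2.png",np.clip(a*1.9,0,255).astype(np.uint8))
a=FRONT-AX*.048
for n,d in [("pocket",(0,0)),("lip",(.0315,0)),("c1",(.04,.027)),("c2",(.04,-.027)),("c3",(-.04,-.027)),("c4",(-.04,.027))]:
    w=np.r_[a+AX*d[0]+AY*d[1],.056];print(n,w.round(4),((w2px(f,w)[0]-[310,130]+.5)*6-.5).round(0))
E
```

```text
time_s: 6.82
position: [0.586, -0.1097, 0.0314]
ee_rot: [3.138, 0.384, 1.708]
contact_force: [-0.3, 0.2, 0.1]
opening: 0.0564
time_s: 7.48
position: [0.5628, 0.027, 0.1667]
ee_rot: [3.138, 0.384, 1.712]
contact_force: [-0.3, 0.3, 0.3]
opening: 0.08
pocket [ 0.5926 -0.1806  0.056 ] [217. 375.]
lip [ 0.5969 -0.2119  0.056 ] [291. 367.]
c1 [ 0.6248 -0.2166  0.056 ] [304. 300.]
c2 [ 0.5713 -0.2239  0.056 ] [319. 429.]
c3 [ 0.5604 -0.1447  0.056 ] [130. 450.]
c4 [ 0.6139 -0.1373  0.056 ] [115. 320.]
```

View pics/t2.png

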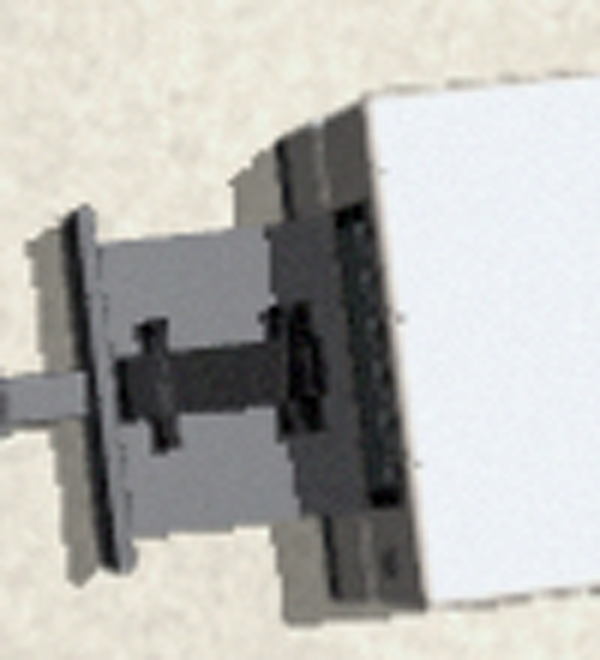

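```bash
python3 - <<'E'
from h import *
f=pickle.load(open("t2.pkl","rb"));a=FRONT-AX*.048
def go(n,p,z):
    w=px2w(f,(np.array([p])+.5)/6-.5+[310,130],z)[0][:2]-a;print(n,(w@AX*1000).round(1),(w@AY*1000).round(1))
go("rib near +y outer, right edge",(170,320),.056);go("rib near -y outer,right edge",(181,452),.056)
go("near rib left top",(136,322),.056);go("near rib left bot",(153,453),.056)
go("inner rib left top",(262,308),.056);go("inner rib left bot",(281,438),.056)
go("end wall left top",(114,360),.056);go("end wall left bot",(120,418),.056)
go("bed edge +y",(220,347),.05);go("bed edge -y",(228,411),.05)
go("plate +y near",(102,243),.036);go("plate -y near",(137,538),.036);go("plate +y far",(265,226),.036);go("plate -y far",(298,520),.036)
go("panel front top +y",(80,205),.068);go("panel top -y",(125,573),.068)
go("lip left", (287,345),.068);go("lip left bot", (293,395),.068)
E
```

```text
rib near +y outer, right edge -17.0 24.6
rib near -y outer,right edge -18.8 -30.1
near rib left top -31.3 25.3
near rib left bot -30.5 -29.2
inner rib left top 22.1 25.5
inner rib left bot 23.6 -28.9
end wall left top -42.3 10.7
end wall left bot -42.5 -13.4
bed edge +y 3.9 11.5
bed edge -y 4.1 -15.3
plate +y near -37.8 60.8
plate -y near -37.4 -63.9
plate +y far 32.4 60.7
plate -y far 31.8 -64.1
panel front top +y -51.1 74.9
panel top -y -50.0 -76.5
lip left 27.7 8.7
lip left bot 27.8 -11.9
```

```bash
cat >> h.py <<'E'
SA=np.radians(26.3);SX=np.array([-np.sin(SA),np.cos(SA)]);SY=np.array([-SX[1],SX[0]])
SO=np.array([.4945,.2256])-.008*SX
def st(x,y,z): return np.r_[SO+SX*x+SY*y,z]
def cart(s,l,h):
    "point on cartridge on easel: s along its x from plain end, l lateral, h above underside"
    c,n=np.cos(np.pi/3),np.sin(np.pi/3);return st(-.018+s*c-h*n,-.05+l,.030+s*n+h*c)
E
python3 - <<'E'
from h import *
s,P,M=now()
Rm=Rt(SX,25,-SY);g=cart(.033,0,.006)+.007*Rm[:,2]*-1*-1
t=pickle.load(open("t2.pkl","rb"))
# grasp target: TCP 12 mm beyond cartridge mid
tcp=cart(.033,0,.006)+.012*Rm[:,2];g=tcp-G*Rm[:,2]
print("tcp",tcp,rows(P,M,g-Rm[:,2]*.11,Rm),rows(P,M,g,Rm))
k=lambda p:((w2px(t,p)-[150,186]+.5)*6-.5).round(0).tolist()
print("pred in crop a: foot corners",k([st(x,y,.008) for x,y in[(.048,-.085),(-.032,-.085),(-.032,.085),(.048,.085)]]),"tabface top corners",k([cart(.07,.013,.008),cart(.07,-.013,.008)]),"plain end top corners",k([cart(0,.02,.012),cart(0,-.02,.012)]))
E
```

```text
tcp [0.54358876 0.23912512 0.05070314] [ 0.007  1.146 -0.107  0.376  0.117  0.144] [-0.13   1.423 -0.771  0.376  0.117  0.144]
pred in crop a: foot corners [[30.0, 105.0], [201.0, 27.0], [367.0, 391.0], [196.0, 469.0]] tabface top corners [[126.0, 170.0], [99.0, 111.0]] plain end top corners [[239.0, 147.0], [199.0, 60.0]]
```

```bash
W="python3 -m handwheel"
$W '0 .1 .1 .045 .014 .017 80; 0 .2 .2 .09 .028 .035 80; 0 .4 .3 .14 .043 .053 80; 0 .6 .3 .19 .058 .072 80; 0 .8 .3 .24 .073 .09 80; 0 1 .3 .29 .09 .11 80; 0 1 .3 .34 .105 .13 80; 0 1 .3 .376 .117 .144 80; 0 1 .3 .376 .117 .144 80; 0 1 .3 .376 .117 .144 80'
$W '0 .08 -.15 0 0 0 80; 0 .15 -.3 0 0 0 80; 0 .15 -.3 0 0 0 80; 0 .15 -.3 0 0 0 80'
python3 - <<'E'
from h import *
from cell import cams
s,P,M=now()
Rm=Rt(SX,25,-SY);g=cart(.033,0,.006)-.007*Rm[:,2]
print(rows(P,M,g-Rm[:,2]*.06,Rm),rows(P,M,g,Rm))
f=cams.grab_frame("wrist");pickle.dump(f,open("w2.pkl","wb"));cv2.imwrite("pics/w2.png",np.clip(f["color"]*1.5,0,255).astype(np.uint8))
print(w2px(f,[cart(.07,.013,.008),cart(.07,-.013,.008),cart(0,.02,.012),cart(0,-.02,.012),cart(.058,.02,.012),cart(.058,-.02,.012)]).round(0).tolist())
print(w2px(f,[st(x,y,.008) for x,y in[(.048,-.085),(-.032,-.085),(-.032,.085),(.048,.085)]]).round(0).tolist())
E
```

```text
time_s: 8.37
position: [0.5637, 0.1725, 0.21]
ee_rot: [-3.138, -0.436, 2.021]
contact_force: [0.8, -0.2, -0.5]
opening: 0.0798
time_s: 8.7
position: [0.5618, 0.1977, 0.1658]
ee_rot: [-3.137, -0.438, 2.027]
contact_force: [-0.9, -0.1, 0.1]
opening: 0.0799
[-0.046  0.124 -0.405  0.    -0.002  0.001] [-0.121  0.276 -0.767  0.    -0.002  0.001]
[[244.0, 174.0], [271.0, 174.0], [240.0, 220.0], [275.0, 220.0], [237.0, 186.0], [278.0, 186.0]]
[[284.0, 161.0], [286.0, 224.0], [149.0, 224.0], [153.0, 162.0]]
```

View pics/w2.png

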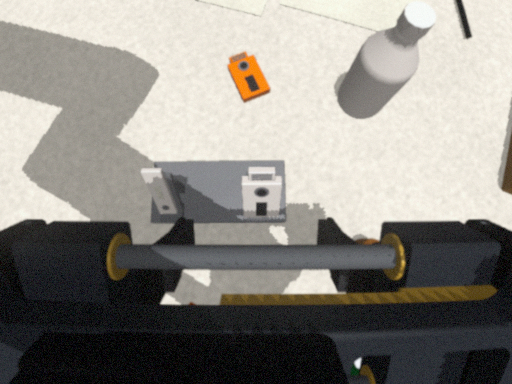

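The wrist view shows the cartridge body at columns 242–281, with its tab at (262,174), about 3 mm to the right of my prediction. The stand foot matches the prediction. I shift 3 mm, go down and grasp.

```bash
W="python3 -m handwheel"
$W '-.01 .05 -.15 0 0 0 80; -.02 .1 -.3 0 0 0 80; -.04 .16 -.45 0 0 0 80; -.07 .22 -.6 0 0 0 80; -.09 .26 -.7 0 0 0 80; -.103 .285 -.767 0 0 0 80; -.103 .285 -.767 0 0 0 80; -.103 .285 -.767 0 0 0 60'
$W '0 0 0 0 0 0 50; 0 0 0 0 0 0 45; 0 0 0 0 0 0 30; 0 0 0 0 0 0 30; 0 0 0 0 0 0 30; 0 0 0 0 0 0 30; 0 0 0 0 0 0 30; 0 0 0 0 0 0 30; 0 0 0 0 0 0 30'
```

```text
time_s: 9.42
position: [0.5485, 0.24, 0.0521]
ee_rot: [3.141, -0.437, 2.028]
contact_force: [0.6, -0.7, -0.5]
opening: 0.0777
time_s: 10.17
position: [0.5478, 0.2399, 0.0515]
ee_rot: [-3.141, -0.437, 2.027]
contact_force: [0.8, -1.2, 3.1]
opening: 0.0396
```

```bash
W="python3 -m handwheel"
$W '.01 -.02 .04 0 0 0 30; .03 -.05 .1 0 0 0 30; .05 -.1 .25 0 0 0 30; .07 -.15 .4 0 0 0 30; .09 -.2 .6 0 0 0 30; .1 -.25 .8 0 0 0 30; .1 -.25 .8 0 0 0 30; .1 -.25 .8 0 0 0 30'
python3 - <<'E'
from h import *
from cell import cams
s,P,M=now();o={k:M for k in[0]}
f=cams.grab_frame("wrist");pickle.dump(f,open("w3.pkl","wb"));cv2.imwrite("pics/w3.png",np.clip(crop(f,150,130,220,130,3)*1.5,0,255).astype(np.uint8))
# expected cart frame from tool: tool z=-zc cos35 - xc sin35, tool y = -SY ; yc = SY
th=np.radians(35);z=M[:,2];x=M[:,0];
zc=-z*np.cos(th)+x*np.sin(th)*1;print("tool x",x.round(2),"z",z.round(2))
for sg in(1,-1):
    zc=-z*np.cos(th)+sg*x*np.sin(th);xc=-z*np.sin(th)-sg*x*np.cos(th);yc=np.cross(zc,xc)
    C=P-.012*z
    pt=lambda a,l,h:C+xc*(a-.033)+yc*l+zc*(h-.006)
    print(sg,"xc",xc.round(2),((w2px(f,[pt(.07,.013,.008),pt(.07,-.013,.008),pt(.058,.02,.012),pt(.058,-.02,.012),pt(0,.02,.012),pt(0,-.02,.012)])-[150,130])*3).round(0).tolist())
E
```

```text
time_s: 10.83
position: [0.5645, 0.2018, 0.1737]
ee_rot: [3.137, -0.435, 2.028]
contact_force: [0.2, 0.2, 0.0]
opening: 0.0398
tool x [-0.4   0.81  0.42] z [-0.18  0.38 -0.91]
1 xc [ 0.43 -0.88  0.18] [[384.0, 535.0], [244.0, 535.0], [422.0, 468.0], [207.0, 468.0], [411.0, 175.0], [219.0, 175.0]]
-1 xc [-0.22  0.45  0.87] [[235.0, 239.0], [393.0, 239.0], [199.0, 298.0], [430.0, 298.0], [227.0, 432.0], [402.0, 432.0]]
```

View pics/w3.png

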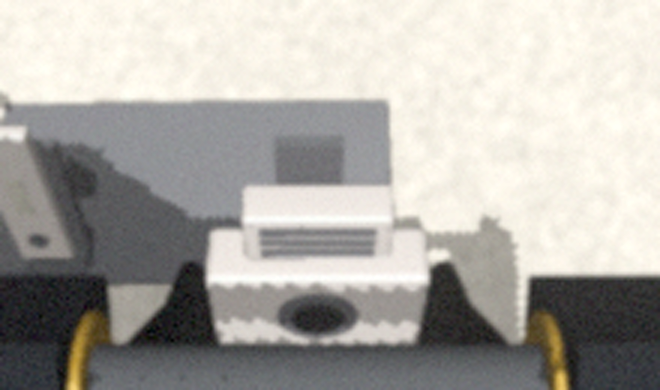

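```bash
python3 - <<'E'
from h import *
from scipy.optimize import least_squares
f=pickle.load(open("w3.pkl","rb"));s,P,M=now()
def pts(ds,dh,p,A):
    th=np.radians(35)+p;z=M[:,2];x=M[:,0]
    zc=-z*np.cos(th)-x*np.sin(th);xc=-z*np.sin(th)+x*np.cos(th);yc=np.cross(zc,xc);C=P-.012*z
    return (w2px(f,[C+xc*(a-.033+ds)+yc*l+zc*(h-.006+dh) for a,l,h in A])-[150,130]+.5)*3-.5
A=[(.07,.013,0),(.07,-.013,0),(.07,.013,.008),(.07,-.013,.008),(.058,.02,.012),(.058,-.02,.012)]
print(pts(0,0,0,A).round(0).tolist())
obs=np.array([(243,186),(392,186),(243,225),(392,225),(208,283),(428,283)])
g=cv2.cvtColor(crop(f,150,130,220,130,3),cv2.COLOR_BGR2GRAY)
print([ (y,int(g[y,225]),int(g[y,300])) for y in range(176,350,5)])
for free in (3,2):
    r=least_squares(lambda v:(pts(v[0],v[1],v[2] if free==3 else 0,A)-obs)[:,1]/3,[0]*3,x_scale=[.01,.01,.1],diff_step=1e-4);print(free,r.x.round(4),r.fun.round(1))
E
```

```text
[[234.0, 198.0], [384.0, 198.0], [231.0, 236.0], [387.0, 236.0], [195.0, 294.0], [423.0, 294.0]]
[(176, 98, 76), (181, 98, 75), (186, 101, 127), (191, 96, 154), (196, 102, 155), (201, 100, 156), (206, 102, 156), (211, 100, 159), (216, 89, 165), (221, 64, 162), (226, 79, 128), (231, 139, 85), (236, 153, 99), (241, 155, 89), (246, 153, 94), (251, 155, 88), (256, 156, 111), (261, 157, 146), (266, 156, 157), (271, 159, 161), (276, 167, 169), (281, 164, 161), (286, 131, 131), (291, 99, 102), (296, 101, 76), (301, 99, 55), (306, 100, 46), (311, 97, 30), (316, 98, 26), (321, 103, 28), (326, 141, 29), (331, 138, 62), (336, 137, 114), (341, 118, 128), (346, 55, 61)]
3 [ 0.0029 -0.0019  0.0468] [-0.  0. -0.  0.  0. -0.]
2 [ 0.0017 -0.0012  0.    ] [ 0.2  0.2 -0.4 -0.4  0.2  0.1]
```

```bash
cat >> h.py <<'E'
AN=np.radians(-82.0);AX=np.array([np.cos(AN),np.sin(AN)]);AY=np.array([-AX[1],AX[0]])
PK=FRONT-AX*.0505+AY*.0005
DS,DH,PP=.002,-.001,.02
TH=np.radians(35)+PP
def toolpose(Xb,Zb,t,L=0):
    "tool pose with cartridge nose bottom edge at pocket X=Xb,Z=Zb (m), nose down t deg"
    t=np.radians(t);a=np.r_[AX,0];u=np.array([0,0,1.])
    zc=u*np.cos(t)+a*np.sin(t);xc=-a*np.cos(t)+u*np.sin(t)
    z=-zc*np.cos(TH)-xc*np.sin(TH);x=xc*np.cos(TH)-zc*np.sin(TH);Rm=np.c_[x,np.cross(z,x),z]
    nose=np.r_[PK+AX*Xb+AY*L,.05+Zb];C=nose+xc*(.033-DS)+zc*(.006-DH)
    return C+.012*z,Rm
def nosepose(P,M):
    z,x=M[:,2],M[:,0];zc=-z*np.cos(TH)-x*np.sin(TH);xc=-z*np.sin(TH)+x*np.cos(TH)
    n=P-.012*z+xc*(DS-.033)+zc*(DH-.006);d=n[:2]-PK
    return "X %.1f Y %.1f Z %.1f mm, down %.1f deg"%(d@AX*1e3,d@AY*1e3,(n[2]-.05)*1e3,np.degrees(np.arcsin(xc[2])))
def need(Xb,Zb,t,L=0):
    s,P,M=now();T,Rm=toolpose(Xb,Zb,t,L);print(nosepose(P,M),"->",np.r_[(T-P)/.15,np.degrees(R.from_matrix(Rm@M.T).as_rotvec())/120].round(3),"tcp",T.round(3))
E
python3 - <<'E'
from h import *
need(.022,.06,12);need(.022,.02,12)
E
```

```text
X -367.4 Y 28.0 Z 102.5 mm, down 61.1 deg -> [ 0.195 -2.522 -0.398 -0.393 -0.121 -0.142] tcp [ 0.592 -0.176  0.112]
X -367.4 Y 28.0 Z 102.5 mm, down 61.1 deg -> [ 0.195 -2.522 -0.665 -0.393 -0.121 -0.142] tcp [ 0.592 -0.176  0.072]
```

```bash
W="python3 -m handwheel"
$W '0 -.1 0 -.04 -.012 -.014 30; 0 -.2 0 -.09 -.028 -.032 30; .02 -.35 0 -.14 -.043 -.05 30; .03 -.5 0 -.19 -.058 -.068 30; .04 -.65 0 -.24 -.073 -.086 30; .06 -.8 0 -.29 -.09 -.105 30; .08 -1 0 -.34 -.105 -.123 30; .08 -1 0 -.393 -.121 -.142 30; .08 -1 0 -.393 -.121 -.142 30; .08 -1 0 -.393 -.121 -.142 30'
$W '.02 -.2 0 0 0 0 30; .04 -.4 0 0 0 0 30; .06 -.65 0 0 0 0 30; .07 -.85 0 0 0 0 30; .08 -.95 0 0 0 0 30; .08 -1 0 0 0 0 30; .08 -1 0 0 0 0 30'
$W '.01 -.15 -.1 0 0 0 30; .02 -.3 -.2 0 0 0 30; .03 -.42 -.3 0 0 0 30; .035 -.5 -.4 0 0 0 30; .035 -.52 -.4 0 0 0 30; .035 -.52 -.4 0 0 0 30; .035 -.52 -.4 0 0 0 30'
python3 - <<'E'
from h import *
from cell import cams
need(.022,.015,12)
s,P,M=now()
f=cams.grab_frame("wrist");pickle.dump(f,open("w4.pkl","wb"));cv2.imwrite("pics/w4.png",np.clip(crop(f,150,90,220,160,3)*1.6,0,255).astype(np.uint8))
pk=lambda X,Y,Z:np.r_[PK+AX*X+AY*Y,.05+Z]
print(((w2px(f,[pk(-.057-.042,.015,.002),pk(-.057-.042,-.015,.002),pk(-.040,.02,.006),pk(-.04,-.02,.006)])-[150,90])*3).round(0).tolist())
E
```

```text
time_s: 11.72
position: [0.573, 0.0541, 0.1691]
ee_rot: [-3.135, 0.417, 1.717]
contact_force: [-0.3, -0.1, 0.0]
opening: 0.0396
time_s: 12.3
position: [0.5864, -0.0994, 0.1711]
ee_rot: [-3.141, 0.419, 1.708]
contact_force: [-0.1, -0.3, -0.6]
opening: 0.0394
time_s: 12.88
position: [0.5923, -0.1744, 0.1117]
ee_rot: [3.142, 0.42, 1.711]
contact_force: [-0.1, 0.4, -0.5]
opening: 0.0401
X 20.2 Y 0.3 Z 59.3 mm, down 12.1 deg -> [ 0.    -0.012 -0.296 -0.001 -0.    -0.   ] tcp [ 0.592 -0.176  0.067]
[[389.0, -108.0], [241.0, -108.0], [398.0, 159.0], [233.0, 158.0]]
```

View pics/w4.png

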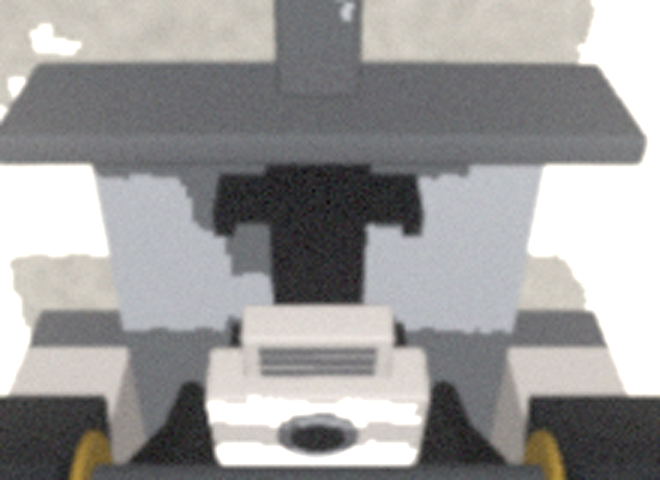

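The view shows the cartridge tab centred at column 317.5 and the ribs, neck and plate at about 318, so lateral alignment is good. I lower the nose to the bed and feel for it.

```bash
W="python3 -m handwheel"
$W '0 0 -.08 0 0 0 30; 0 0 -.18 0 0 0 30; 0 0 -.28 0 0 0 30; 0 0 -.34 0 0 0 30; 0 0 -.36 0 0 0 30; 0 0 -.36 0 0 0 30; 0 0 -.36 0 0 0 30'
$W '0 0 -.007 0 0 0 30; 0 0 -.014 0 0 0 30; 0 0 -.014 0 0 0 30'
python3 -c "from h import *;need(.034,.001,12)"
```

```text
time_s: 13.52
position: [0.5923, -0.175, 0.0574]
ee_rot: [-3.142, 0.42, 1.711]
contact_force: [0.6, 0.4, -0.0]
opening: 0.0398
time_s: 13.77
position: [0.5925, -0.1754, 0.0563]
ee_rot: [3.14, 0.421, 1.71]
contact_force: [-0.4, 1.5, 5.2]
opening: 0.0394
X 21.2 Y 0.4 Z 3.9 mm, down 12.0 deg -> [ 0.009 -0.085 -0.019 -0.     0.     0.   ] tcp [ 0.594 -0.188  0.053]
```

```bash
W="python3 -m handwheel"
$W '0 0 .006 0 0 0 30; 0 0 .006 0 0 0 30; .002 -.013 .006 0 0 0 30; .004 -.026 .006 0 0 0 30; .005 -.035 .006 0 0 0 30; .005 -.035 .006 0 0 0 30'
$W '.001 -.01 0 0 0 0 30; .002 -.02 0 0 0 0 30; .002 -.02 0 0 0 0 30'
python3 -c "from h import *;need(.034,.001,12)"
```

```text
time_s: 14.27
position: [0.5925, -0.1812, 0.0557]
ee_rot: [-3.141, 0.42, 1.71]
contact_force: [0.1, 1.1, -0.9]
opening: 0.0395
time_s: 14.52
position: [0.593, -0.184, 0.0559]
ee_rot: [-3.141, 0.42, 1.71]
contact_force: [-0.6, 0.3, -1.3]
opening: 0.0397
X 29.9 Y -0.4 Z 3.6 mm, down 12.1 deg -> [ 0.007 -0.027 -0.017 -0.    -0.     0.   ] tcp [ 0.594 -0.188  0.053]
```

```bash
W="python3 -m handwheel"
$W '.004 -.01 0 0 0 0 30; .005 -.015 0 0 0 0 30; .005 -.015 0 0 0 0 30'
$W '.001 -.007 0 0 0 0 30; .002 -.013 0 0 0 0 30; .002 -.013 0 0 0 0 30'
python3 -c "from h import *;need(.034,.001,12)"
```

```text
time_s: 14.77
position: [0.5939, -0.1861, 0.0561]
ee_rot: [-3.141, 0.42, 1.71]
contact_force: [-0.0, 0.1, -0.2]
opening: 0.0398
time_s: 15.02
position: [0.5941, -0.1881, 0.0561]
ee_rot: [-3.141, 0.42, 1.71]
contact_force: [0.7, 0.5, -0.3]
opening: 0.04
X 34.0 Y 0.1 Z 3.7 mm, down 12.1 deg -> [-0.001 -0.    -0.018 -0.    -0.     0.   ] tcp [ 0.594 -0.188  0.053]
```

```bash
W="python3 -m handwheel"
$W '.001 -.005 0 0 0 0 30; .002 -.01 0 0 0 0 30; .002 -.01 0 0 0 0 30'
$W '.001 -.005 0 0 0 0 30; .002 -.01 0 0 0 0 30; .002 -.01 0 0 0 0 30'
python3 -c "from h import *;need(.034,.001,12)"
```

```text
time_s: 15.27
position: [0.5944, -0.1895, 0.0561]
ee_rot: [-3.141, 0.42, 1.71]
contact_force: [0.1, 0.1, -0.5]
opening: 0.0398
time_s: 15.52
position: [0.5947, -0.191, 0.056]
ee_rot: [-3.141, 0.42, 1.71]
contact_force: [-0.5, -1.1, -0.9]
opening: 0.0396
X 37.0 Y 0.3 Z 3.7 mm, down 12.1 deg -> [-0.005  0.019 -0.018 -0.001 -0.     0.   ] tcp [ 0.594 -0.188  0.053]
```

```bash
W="python3 -m handwheel"
$W '.001 -.005 0 0 0 0 30; .001 -.01 0 0 0 0 30; .001 -.01 0 0 0 0 30'
$W '.001 -.005 0 0 0 0 30; .001 -.01 0 0 0 0 30; .001 -.01 0 0 0 0 30'
python3 - <<'E'
from h import *
from cell import cams
need(.034,.001,12)
f=cams.grab_frame("top");pickle.dump(f,open("t5.pkl","wb"));w=cams.grab_frame("wrist");pickle.dump(w,open("w5.pkl","wb"))
a=crop(f,325,150,70,80,5.6);b=cv2.resize(crop(w,150,90,220,160,1.8),(396,288));c=np.zeros((448,396,3),np.uint8);c[:288]=b
cv2.imwrite("pics/t5.png",np.clip(np.hstack([a,c])*1.8,0,255).astype(np.uint8))
E
```

```text
time_s: 15.77
position: [0.5948, -0.1918, 0.056]
ee_rot: [-3.141, 0.42, 1.71]
contact_force: [-0.0, 3.5, 1.2]
opening: 0.0401
time_s: 16.02
position: [0.595, -0.1937, 0.056]
ee_rot: [-3.141, 0.42, 1.71]
contact_force: [-0.5, 4.1, -0.0]
opening: 0.0394
X 39.7 Y 0.2 Z 3.6 mm, down 12.1 deg -> [-0.007  0.038 -0.018 -0.001 -0.     0.   ] tcp [ 0.594 -0.188  0.053]
```

View pics/t5.png

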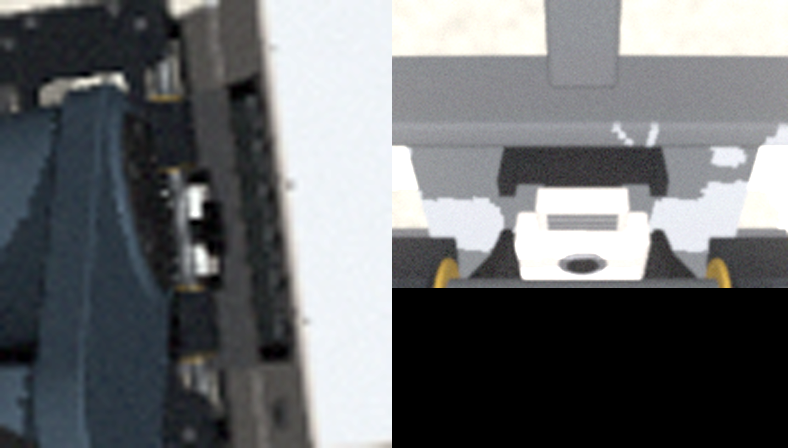

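The nose met the end wall (4 N), and the top view shows the dark lip bar over the cartridge's end, so it is underneath. Next I back off slightly and lay it flat by rotating about the nose.

```bash
sed -i 's/^DS,DH,PP=.*/DS,DH,PP=.0029,-.0019,.035/' h.py; python3 - <<'E'
from h import *
s,P,M=now();print(nosepose(P,M))
z,x=M[:,2],M[:,0];d=P-.012*z
import re
X,Y,Z,t=map(float,re.findall(r"-?\d+\.\d",nosepose(P,M)))
for dx,dz,tt in [(-.5,0,t),(-.5,-.2,t-3),(-.5,-.3,t-6),(-.5,-.4,t-9),(-.5,-.5,1.5),(-.5,-.5,0)]: need((X+dx)/1e3,(Z+dz)/1e3,tt,0)
E
```

```text
X 38.5 Y 0.2 Z 2.5 mm, down 12.9 deg
X 38.5 Y 0.2 Z 2.5 mm, down 12.9 deg -> [-0.002  0.003 -0.    -0.    -0.     0.   ] tcp [ 0.595 -0.193  0.056]
X 38.5 Y 0.2 Z 2.5 mm, down 12.9 deg -> [-0.002  0.004 -0.009 -0.025 -0.004  0.   ] tcp [ 0.595 -0.193  0.055]
X 38.5 Y 0.2 Z 2.5 mm, down 12.9 deg -> [-0.002  0.005 -0.018 -0.05  -0.007  0.   ] tcp [ 0.595 -0.193  0.053]
X 38.5 Y 0.2 Z 2.5 mm, down 12.9 deg -> [-0.002  0.005 -0.027 -0.075 -0.011  0.   ] tcp [ 0.595 -0.193  0.052]
X 38.5 Y 0.2 Z 2.5 mm, down 12.9 deg -> [-0.002  0.005 -0.034 -0.094 -0.013  0.   ] tcp [ 0.595 -0.193  0.051]
X 38.5 Y 0.2 Z 2.5 mm, down 12.9 deg -> [-0.002  0.005 -0.038 -0.107 -0.015  0.   ] tcp [ 0.595 -0.193  0.05 ]
```

```bash
W="python3 -m handwheel"
$W '-.001 .004 0 0 0 0 30; -.001 .004 -.009 -.025 -.004 0 30; -.001 .005 -.018 -.05 -.007 0 30; -.001 .005 -.024 -.067 -.009 0 30; -.001 .005 -.024 -.067 -.009 0 30'
$W '0 0 -.006 -.014 -.002 0 30; 0 0 -.01 -.027 -.004 0 30; 0 0 -.01 -.027 -.004 0 30'
python3 -c "from h import *;need(.038,.002,0)"
```

```text
time_s: 16.53
position: [0.5941, -0.1926, 0.0514]
ee_rot: [-3.137, 0.562, 1.714]
contact_force: [-0.3, 0.6, -0.5]
opening: 0.0394
time_s: 16.78
position: [0.5952, -0.1938, 0.051]
ee_rot: [-3.14, 0.62, 1.712]
contact_force: [0.5, -1.3, -0.9]
opening: 0.0396
X 38.8 Y 0.5 Z 2.1 mm, down 1.5 deg -> [-0.004  0.004 -0.004 -0.012 -0.002 -0.   ] tcp [ 0.595 -0.193  0.05 ]
```

```bash
W="python3 -m handwheel"
$W '-.003 .003 -.004 -.012 -.002 0 30; -.003 .003 -.006 -.012 -.002 0 30; -.003 .003 -.006 -.012 -.002 0 30'
$W '0 0 -.004 0 0 0 30; 0 0 -.004 0 0 0 30'
$W '0 0 -.004 0 0 0 30; 0 0 -.004 0 0 0 30'
python3 -c "from h import *
need(.038,.002,0)
print(now()[0]['moment'])"
```

```text
time_s: 17.03
position: [0.5948, -0.1935, 0.0504]
ee_rot: [3.141, 0.644, 1.709]
contact_force: [0.4, -1.2, -0.6]
opening: 0.0397
time_s: 17.2
position: [0.5947, -0.1935, 0.0499]
ee_rot: [3.141, 0.645, 1.709]
contact_force: [0.1, -3.3, -0.0]
opening: 0.0394
time_s: 17.37
position: [0.5946, -0.1935, 0.0494]
ee_rot: [3.141, 0.646, 1.709]
contact_force: [0.6, -4.0, 1.4]
opening: 0.0396
X 38.4 Y -0.1 Z 1.1 mm, down 0.0 deg -> [ 0.     0.002  0.006 -0.     0.     0.001] tcp [ 0.595 -0.193  0.05 ]
[-0.27407951 -0.03688748  0.02192561]
```

The inward push of about 4 N says the tab end is touching the outer wall, so I am slightly too far out. I lift the tail a little, shift 1.6 mm inward and lay it down again.

```bash
W="python3 -m handwheel"
$W '0 0 .01 .025 .0035 0 30; 0 0 .01 .025 .0035 0 30; .001 -.006 .01 .025 .0035 0 30; .0015 -.011 .01 .025 .0035 0 30; .0015 -.011 .01 .025 .0035 0 30'
$W '0 0 -.005 -.013 -.002 0 30; 0 0 -.01 -.025 -.0035 0 30; 0 0 -.01 -.025 -.0035 0 30'
python3 -c "from h import *
need(.038,.002,0)
print(now()[0]['moment'])"
```

```text
time_s: 17.78
position: [0.594, -0.1939, 0.05]
ee_rot: [-3.14, 0.592, 1.711]
contact_force: [0.8, -1.4, 0.9]
opening: 0.0396
time_s: 18.03
position: [0.5942, -0.194, 0.0486]
ee_rot: [-3.139, 0.647, 1.713]
contact_force: [0.2, -1.5, 3.3]
opening: 0.0395
X 38.8 Y -0.6 Z 0.3 mm, down -0.0 deg -> [ 0.003  0.006  0.012  0.    -0.001 -0.   ] tcp [ 0.595 -0.193  0.05 ]
[-0.2520896   0.020213   -0.11380102]
```

```bash
python3 - <<'E'
from h import *
from cell import cams
w=cams.grab_frame("wrist");pickle.dump(w,open("w6.pkl","wb"))
cv2.imwrite("pics/w6.png",np.clip(crop(w,175,120,170,110,4)*1.5,0,255).astype(np.uint8))
pk=lambda X,Y,Z:np.r_[PK+AX*X+AY*Y,.05+Z]
E
```

```text
(no output)
```

View pics/w6.png

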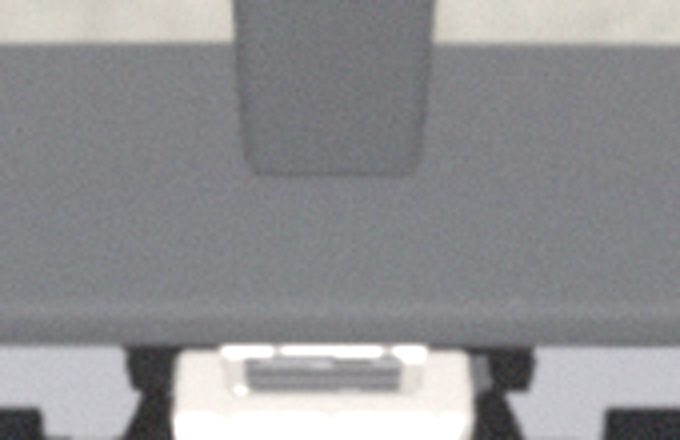

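The wrist view shows the tab behind the panel and the cartridge body (173–475) sitting between the ribs (128–535), about 0.9 mm to the left but within clearance. I nudge it by 0.7 mm and release.

```bash
W="python3 -m handwheel"
$W '.004 .0005 0 0 0 0 30; .004 .0005 0 0 0 0 30'
$W '0 0 0 0 0 0 44; 0 0 0 0 0 0 50; 0 0 0 0 0 0 60; 0 0 0 0 0 0 60; 0 0 0 0 0 0 60; 0 0 0 0 0 0 60'
python3 -c "from h import *
need(.038,.002,0)
print(now()[1],now()[2][:,2])"
```

```text
time_s: 18.25
position: [0.5946, -0.194, 0.0487]
ee_rot: [-3.141, 0.644, 1.71]
contact_force: [-0.8, 0.7, 2.5]
opening: 0.0397
time_s: 18.75
position: [0.5952, -0.1943, 0.0488]
ee_rot: [3.142, 0.644, 1.71]
contact_force: [-0.3, 0.5, 0.3]
opening: 0.0588
X 39.3 Y 0.4 Z 0.4 mm, down 0.1 deg -> [-0.004  0.008  0.01  -0.001 -0.     0.   ] tcp [ 0.595 -0.193  0.05 ]
[ 0.5952168  -0.1942877   0.04877516] [ 0.08312327 -0.59491511 -0.79947891]
```

```bash
W="python3 -m handwheel"
$W '-.006 .04 .053 0 0 0 60; -.011 .08 .107 0 0 0 60; -.022 .16 .213 0 0 0 60; -.038 .28 .373 0 0 0 60; -.055 .4 .533 0 0 0 60; -.08 .65 .7 0 0 0 60; -.1 .9 .7 0 0 0 60; -.12 1 .7 0 0 0 60; -.12 1 .7 0 0 0 60; -.12 1 .7 0 0 0 60'
python3 - <<'E'
from h import *
from cell import cams
f=cams.grab_frame("top");pickle.dump(f,open("t7.pkl","wb"));w=cams.grab_frame("wrist");pickle.dump(w,open("w7.pkl","wb"))
a=crop(f,320,155,66,66,6);b=crop(w,170,120,170,170,396/170)
cv2.imwrite("pics/t7.png",np.clip(np.hstack([a,b[:396,:396]])*1.6,0,255).astype(np.uint8))
E
```

```text
time_s: 19.58
position: [0.5772, -0.0427, 0.1549]
ee_rot: [3.141, 0.645, 1.712]
contact_force: [-0.1, -0.4, 0.3]
opening: 0.06
```

View pics/t7.png

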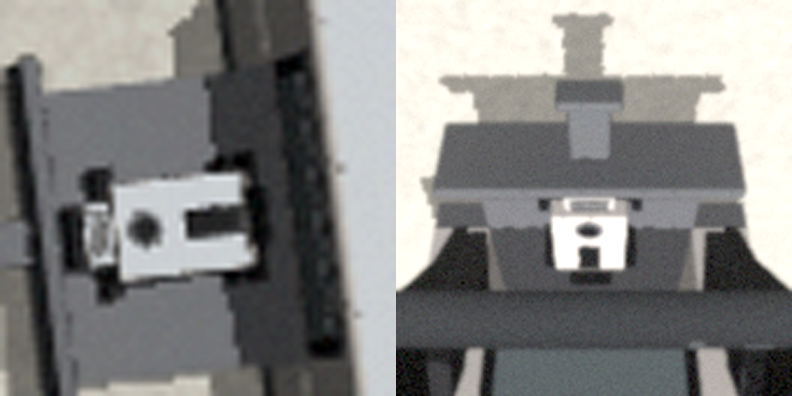

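The cartridge lies in the pocket, with window and lip at the inner end and the tab towards the pull tab. To be sure it is seated flat, I tap it lightly at two points with shut fingers.

```bash
python3 - <<'E'
from h import *
s,P,M=now();Rm=Rt(AX,15,AY)
for X,z in[(.015,.085),(.015,.070),(-.015,.07)]:
    T=np.r_[PK+AX*(X+.003),z];print(X,z,rows(P,M,T-G*Rm[:,2],Rm))
E
```

```text
0.015 0.085 [ 0.12  -1.009 -0.461  0.181  0.025  0.   ]
0.015 0.07 [ 0.12  -1.009 -0.561  0.181  0.025  0.   ]
-0.015 0.07 [ 0.092 -0.811 -0.561  0.181  0.025  0.   ]
```

```bash
W="python3 -m handwheel"
$W '.02 -.1 0 .05 .007 0 0; .03 -.3 0 .1 .014 0 0; .05 -.5 0 .15 .02 0 0; .07 -.7 -.1 .181 .025 0 0; .09 -.81 -.3 .181 .025 0 0; .092 -.811 -.461 .181 .025 0 0; .092 -.811 -.461 .181 .025 0 0; .092 -.811 -.561 .181 .025 0 0; .092 -.811 -.561 .181 .025 0 0; .092 -.811 -.561 .181 .025 0 0'
$W '0 0 -.01 0 0 0 0; 0 0 -.02 0 0 0 0; 0 0 -.02 0 0 0 0'
$W '0 0 -.01 0 0 0 0; 0 0 -.01 0 0 0 0; 0 0 -.01 0 0 0 0'
```

```text
time_s: 20.52
position: [0.5903, -0.1658, 0.0698]
ee_rot: [-3.14, 0.261, 1.71]
contact_force: [-0.2, -0.3, 1.2]
opening: 0.0037
time_s: 20.77
position: [0.5914, -0.1656, 0.0676]
ee_rot: [3.14, 0.263, 1.71]
contact_force: [-0.6, 0.5, -0.5]
opening: 0.0003
time_s: 21.02
position: [0.5911, -0.1658, 0.0654]
ee_rot: [3.141, 0.262, 1.71]
contact_force: [0.6, 0.6, 0.2]
opening: 0.0006
```

```bash
W="python3 -m handwheel"
$W '0 0 -.006 0 0 0 0; 0 0 -.006 0 0 0 0; 0 0 -.006 0 0 0 0'
$W '0 0 -.006 0 0 0 0; 0 0 -.006 0 0 0 0; 0 0 -.006 0 0 0 0'
$W '0 0 -.006 0 0 0 0; 0 0 -.006 0 0 0 0; 0 0 -.006 0 0 0 0'
```

```text
time_s: 21.27
position: [0.5909, -0.1659, 0.0642]
ee_rot: [3.141, 0.262, 1.709]
contact_force: [0.3, -0.3, 0.0]
opening: 0.0004
time_s: 21.52
position: [0.5911, -0.166, 0.0635]
ee_rot: [3.141, 0.262, 1.709]
contact_force: [-0.2, -0.5, 2.3]
opening: 0.0006
time_s: 21.77
position: [0.5911, -0.166, 0.0633]
ee_rot: [3.141, 0.263, 1.709]
contact_force: [-0.8, 0.5, 5.1]
opening: 0.0005
```

```bash
W="python3 -m handwheel"
$W '0 0 .05 0 0 0 0; .014 -.1 .05 0 0 0 0; .028 -.198 .05 0 0 0 0; .028 -.198 .05 0 0 0 0; .028 -.198 .02 0 0 0 0; .028 -.198 .02 0 0 0 0; .028 -.198 .02 0 0 0 0'
$W '0 0 -.009 0 0 0 0; 0 0 -.009 0 0 0 0; 0 0 -.009 0 0 0 0'
$W '0 0 -.006 0 0 0 0; 0 0 -.006 0 0 0 0; 0 0 -.006 0 0 0 0'
$W '0 0 -.005 0 0 0 0; 0 0 -.005 0 0 0 0; 0 0 -.005 0 0 0 0'
```

```text
time_s: 22.35
position: [0.5946, -0.1948, 0.065]
ee_rot: [-3.141, 0.261, 1.71]
contact_force: [0.7, -0.1, 1.0]
opening: 0.0002
time_s: 22.6
position: [0.5948, -0.1949, 0.0646]
ee_rot: [-3.141, 0.262, 1.71]
contact_force: [-1.6, 1.7, 4.3]
opening: 0.0004
time_s: 22.85
position: [0.5948, -0.1949, 0.0644]
ee_rot: [-3.141, 0.262, 1.71]
contact_force: [-1.9, 1.6, 9.2]
opening: 0.0007
time_s: 23.1
position: [0.5948, -0.195, 0.0643]
ee_rot: [-3.142, 0.263, 1.71]
contact_force: [-3.6, 2.9, 12.3]
opening: 0.0003
```

Tap heights: TCP 0.0646 at the nose side, against 0.0645 expected for a flat cartridge. The tail-side tap overlapped the tab's step, so it reads about 1 mm lower. The cartridge is seated. Next I go round to the tab's outer face.

```bash
W="python3 -m handwheel"
$W '0 .02 .15 0 0 0 0; 0 .06 .37 0 0 0 0; -.03 .25 .4 0 0 0 0; -.06 .5 .4 0 0 0 0; -.1 .75 .4 0 0 0 0; -.13 .94 .35 0 0 0 0; -.13 .94 .1 0 0 0 0; -.13 .94 -.1 0 0 0 0; -.13 .94 -.162 0 0 0 0; -.13 .94 -.162 0 0 0 0'
$W '0 0 0 0 0 0 0; 0 0 0 0 0 0 0'
python3 - <<'E'
from h import *
from cell import cams
s,P,M=now();d=P[:2]-FRONT;print(P,"out",-d@AX,"lat",d@AY)
f=cams.grab_frame("wrist");pickle.dump(f,open("w8.pkl","wb"))
print("bar predicted, wrist px",w2px(f,[np.r_[FRONT-AX*.1445,.052]]))
E
```

```text
time_s: 23.93
position: [0.5733, -0.0538, 0.0354]
ee_rot: [-3.136, 0.26, 1.712]
contact_force: [0.5, -0.6, 0.4]
opening: 0.0003
time_s: 24.1
position: [0.5768, -0.0551, 0.0394]
ee_rot: [3.139, 0.263, 1.708]
contact_force: [0.4, -0.6, 0.0]
opening: 0.0008
[ 0.57684023 -0.05510929  0.03943216] out 0.17450416635450786 lat 0.0020464275603543254
bar predicted, wrist px [[252.43179172 281.60024168]]
```

```bash
W="python3 -m handwheel"
$W '-.008 -.02 0 0 0 0 0; -.005 -.05 0 0 0 0 0; 0 -.1 0 0 0 0 0; .006 -.15 0 0 0 0 0; .012 -.19 0 0 0 0 0; .018 -.23 0 0 0 0 0; .024 -.27 0 0 0 0 0; .029 -.31 0 0 0 0 0; .035 -.35 0 0 0 0 0; .035 -.35 0 0 0 0 0'
$W '.006 -.04 0 0 0 0 0; .012 -.08 0 0 0 0 0; .018 -.12 0 0 0 0 0; .023 -.16 0 0 0 0 0; .028 -.2 0 0 0 0 0; .034 -.24 0 0 0 0 0; .04 -.28 0 0 0 0 0; .045 -.32 0 0 0 0 0; .045 -.32 0 0 0 0 0; .045 -.32 0 0 0 0 0'
python3 - <<'E'
from h import *
s,P,M=now();d=P[:2]-FRONT;print(P,"out",-d@AX,"lat",d@AY)
E
```

```text
time_s: 24.98
position: [0.5812, -0.1085, 0.0383]
ee_rot: [3.141, 0.262, 1.709]
contact_force: [-0.4, 1.9, 0.0]
opening: 0.0005
time_s: 25.82
position: [0.5877, -0.1563, 0.0381]
ee_rot: [3.141, 0.263, 1.709]
contact_force: [-0.1, -0.6, -0.1]
opening: 0.0009
[ 0.58769751 -0.15631035  0.03813455] out 0.07277694487279322 lat -0.0012864143158841101
```

```bash
W="python3 -m handwheel"
$W '.004 -.025 0 0 0 0 0; .007 -.05 0 0 0 0 0; .007 -.05 0 0 0 0 0; .007 -.05 0 0 0 0 0'
$W '.001 -.01 0 0 0 0 0; .003 -.02 0 0 0 0 0; .003 -.02 0 0 0 0 0'
$W '.001 -.01 0 0 0 0 0; .003 -.02 0 0 0 0 0; .003 -.02 0 0 0 0 0'
```

```text
time_s: 26.15
position: [0.5885, -0.1629, 0.0381]
ee_rot: [-3.142, 0.262, 1.71]
contact_force: [-1.3, 0.6, 0.0]
opening: 0.0002
time_s: 26.4
position: [0.5889, -0.1655, 0.0381]
ee_rot: [-3.142, 0.261, 1.709]
contact_force: [-0.9, 3.7, 0.5]
opening: 0.0005
time_s: 26.65
position: [0.5893, -0.1686, 0.0381]
ee_rot: [-3.142, 0.261, 1.709]
contact_force: [-1.1, 4.5, -0.0]
opening: 0.0003
```

```bash
W="python3 -m handwheel"
$W '.001 -.01 0 0 0 0 0; .003 -.02 0 0 0 0 0; .003 -.02 0 0 0 0 0'
$W '.001 -.01 0 0 0 0 0; .002 -.015 0 0 0 0 0; .002 -.015 0 0 0 0 0'
$W '.001 -.01 0 0 0 0 0; .002 -.015 0 0 0 0 0; .002 -.015 0 0 0 0 0'
```

```text
time_s: 26.9
position: [0.5894, -0.169, 0.038]
ee_rot: [3.141, 0.258, 1.708]
contact_force: [-1.0, 12.7, 4.4]
opening: -0.0001
time_s: 27.15
position: [0.5893, -0.1693, 0.0379]
ee_rot: [3.141, 0.256, 1.708]
contact_force: [-0.7, 19.0, 6.1]
opening: 0.0005
time_s: 27.4
position: [0.5893, -0.1695, 0.0379]
ee_rot: [3.141, 0.254, 1.707]
contact_force: [-1.2, 25.6, 8.7]
opening: 0.0003
```

The force rose to 25 N against the stop, at the predicted shut position (TCP 60 mm out, 61 predicted). I withdraw and check.

```bash
W="python3 -m handwheel"
$W '-.01 .08 0 0 0 0 0; -.02 .15 0 0 0 0 0; -.05 .35 .1 0 0 0 0; -.07 .5 .35 0 0 0 0; -.1 .75 .6 0 0 0 0; -.14 1 .8 0 0 0 0; -.14 1 .8 0 0 0 0; -.14 1 .8 0 0 0 0; -.14 1 .8 0 0 0 0; -.14 1 .8 0 0 0 0'
python3 - <<'E'
from h import *
from cell import cams
s,P,M=now();print(s["contact_force"],P)
f=cams.grab_frame("top");pickle.dump(f,open("t9.pkl","wb"));s=cams.grab_frame("scene")
a=crop(f,325,130,66,66,6);b=cv2.resize(f["color"][120:280,80:290],(400,305));c=np.zeros((396,400,3),np.uint8);c[:305]=b
cv2.imwrite("pics/t9.png",np.clip(np.hstack([a,c])*1.6,0,255).astype(np.uint8))
print(pickle.load(open("t2.pkl","rb"))["color"].shape, np.abs(f["color"][130:240,80:260].astype(int)-pickle.load(open("top0.pkl","rb"))["color"][130:240,80:260]).max(2).__gt__(40).sum())
E
```

```text
time_s: 28.23
position: [0.5696, -0.0272, 0.1576]
ee_rot: [-3.141, 0.263, 1.709]
contact_force: [0.1, 0.1, 0.1]
opening: 0.0003
[0.08669256 0.07138693 0.11113487] [ 0.5696035  -0.02720941  0.15762307]
(384, 512, 3) 2601
```

View pics/t9.png

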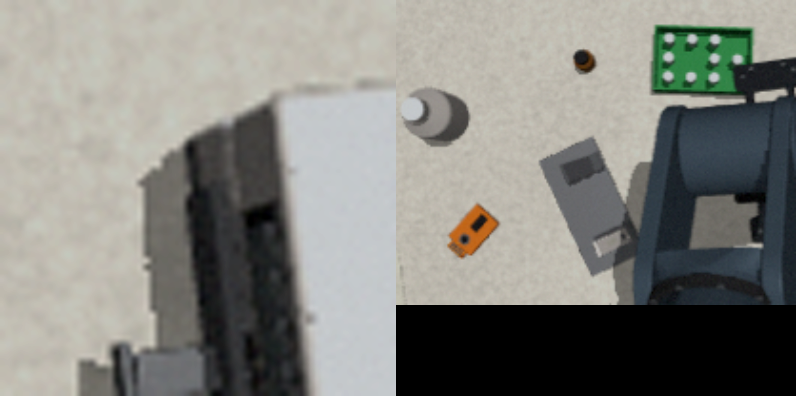

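```bash
python3 -c "
from cell import robot
print(robot.finish_job())"
```

```text
the job is handed in; nothing more can be done
None
```

I loaded the cartridge into the analyser, shut the tray, and handed the job in at about 28 s of the 54 allowed. No verdict was reported.

- **Tray out:** I pulled it by the tab until it hit its end stop, at about 28 N.
- **Cartridge in:** I took it from the stand, put its nose under the lip, laid it flat and let go.
    - While feeling for the end wall, the tray slid back in by about 2 mm.
    - The tab end then caught the outer wall once. I raised it slightly, moved it 1.6 mm inward and laid it down again.
- **Tray shut:** I pushed the crossbar slowly until the force rose to 25 N at the stop. That was within 1 mm of where I expected the shut position to be.

**Checks**
- **Seating:** with the tray still out, the picture showed the cartridge in the pocket, window up and tab towards the pull tab. It looked about 1.4 mm inward of centre, inside the 3 mm limit. I could not see it again once the tray was shut.
- **Level:** a tap near the plain end met it at the expected height. A tap near the tab end read about 1 mm lower. I put that down to the fingertip overlapping the step at the tab, but did not confirm it.
- **Shut tray and bystanders:** the last picture agreed with the tray being shut. The cassette, bottles and tube box looked where they started, judged by eye only. The arm was clear and touching nothing.
- **Disagreements:** the cameras differed from the robot's own position by about 2 mm. My estimate of the pocket's position was off by about 3 mm, so I relied on contact there.

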